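# Lock the lid rail by sliding its collar to the catch

### The job

Slide the eight-sided metal collar along the bent wire rail, around both bends, and use it to push the sleeve at the rail's far end fully home, so that the rail is locked; then let go of the collar, leaving it there on the wire. Feel your way gently so that the wire is never strained, and leave the other things on the shelf alone.

Things in the scene. Friction and masses are not known exactly. Their poses are not given: they have to be found in the camera images.
- rail: Fixed rail of round steel wire, 8 mm thick, running level, its centre line 110 mm above the shelf. Origin on the shelf, under the start post (8 mm thick, foot 56 mm across). z up; x along the first straight leg, away from the post. Nothing is under or beside the wire between the start post and the sleeve near the end. The collar must not press the rail or sleeve with more than 25 N.
- rail_start (a point): Point on the wire's centre line at the top of the start post, axes as the rail. From here the wire runs along x to bend 1, which lies anywhere from 80 to 120 mm on: that is not measured and must be seen or felt. There it turns left (towards +y) by 42 degrees; 80 mm on, at bend 2, it turns right by 42 degrees and runs parallel to x again to the end post. Bends are sharp and level.
- collar_center (a point): Centre of the eight-sided aluminium collar on the wire: 18 mm long along its x axis, 36 mm over flats, bore 20 mm over flats, about 60 g. It starts on the first leg, 35 to 55 mm from the start post, hanging with its bore's top on the wire, its centre 6 mm below the wire's; centred, it has 6 mm play each way. Grip it from above by its two upright flats, 36 mm apart across the wire.
- latch (a joint): Travel of the dark round sleeve on the third leg, m: 0 at the start, 0.010 fully home. Sleeve: 26 mm across, on the wire's axis, its near face 68 mm past bend 2 at the start. It slides along the wire away from bend 2 against about 4 N of dry friction, stays where it is left, and ends at a hard stop. Behind it: a 26 mm block on the end post (10 mm thick, foot 56 mm).
- lid: Stainless steel cooker lid, 200 mm across, 48 mm high, lying knob up; origin at the centre of its underside. Not to be moved.
- katori: Empty steel katori (small bowl), 90 mm across, 40 mm high; origin at the centre of its underside. Not to be moved.
- whistle: Aluminium whistle weight, 38 mm across, 47 mm high, standing; origin at the centre of its underside. Not to be moved.
- spicebox: Yellow plastic spice box, 104 by 74 mm, 54 mm high; origin at the centre of its underside. Not to be moved.
Things that resemble listed ones, but are neither listed nor needed, are in the scene too. Leave any orange or yellow look-alike of the part that bears collar_center alone.

How it is judged:
By the outcome, as a careful person would: the job done as asked, in the order asked, and still so for the second after the job is handed in, with the robot touching nothing.
It also fails if it takes over 70 s, if anything falls off the work surface, if the arm or the gripper's body presses on something with over 40 N, if the wrist force passes 120 N, or if a joint passes its speed limit or range.

### The arm

A 6-joint arm with a two-finger parallel gripper is mounted at the origin on the work surface. World frame = base frame: x ahead of the robot, y to its left, z up, the work surface at z = 0. Lengths are in m, angles in rad, forces in N, time in s.
With the tool pointing down it reaches from about 0.25 to 0.725 m from the base axis. Payload 4 kg.
Tool frame: the origin (TCP) lies midway between the tips of the shut fingers; the grasp point (between the pads) lies 19 mm behind it (bot.grasp_offset is the distance from the TCP to the grasp point, in m); z points along the fingers, y is the direction in which the jaws open and shut (so a half turn about z gives the same grasp; the last joint's range is limited). The gripper opens to 85 mm and grips with 20 to 120 N. Pads are 22 mm wide; open, the fingers measure 114 mm over their backs; the gripper's body (76 mm by 85 mm) begins 54 mm behind the grasp point. The pads swing forward as they close: fully open they stand 13 mm farther back than shut.
Start: joints at [-1.149, 0.241, 0.005, 1.335, 0, 1.571], TCP at [0.205, -0.456, 0.231] pointing down, gripper open.
Joint ranges: [-2.72, 2.72], [-1.05, 1.87], [-1.09, 1.28], [-1.99, 2.15], [-1.42, 1.44], [-3.14, 3.14]. Speed limits (rad/s): [2.79, 2.79, 3.14, 3.14, 3.14, 3.14].

### API

Orientations are given as a unit quaternion [x, y, z, w].
In Python, from workcell import sensors, optics, bot gives the robot as it stands.
- The arm moves only by the tool apply_moves, never from a script. Its argument "plan" is one flat list of numbers, 6 for each row, row after row: the shift along the tool's x, y, z in m, then the turn, a rotation vector about the tool's x, y, z in rad. In form: [tx, ty, tz, ax, ay, az, tx, ty, tz, ax, ay, az, ...]. A call has 1 to 12 rows; each row is the pose to reach, as a shift and turn from the pose commanded when the call began, along the tool's axes at that moment; what a row does not reach only later rows make up. A row lasts 1/12 s, in which the tool goes at most 41.7 mm and 7.16 degrees, less where a joint would pass 70% of its speed; a pose out of reach is approached as far as the arm can. A call with a gripper value outside its range is refused whole. "grip" is the finger opening in m, from 0 to 0.0854, set as the call begins (left out, the last holds). The fingers move at their own pace and stop on an object; the grip force is fixed at half the most. Time passes only in rows, so rows that repeat a pose let the fingers close. It gives the time, the measured TCP pose, the force and the opening at its end, in the units of the state.
- sensors.get_obs(): the state, without advancing time (a new reading comes with each control period).
- optics.camera(name): name is "side" or "top" or "wrist"; returns a dict with "pixels" (480x640x3 uint8, red, green, blue), "fx", "fy", "cx", "cy" (pixels), "pose" (4x4, takes a point from camera to world coordinates); the wrist camera has in their place "tool_from_camera" (4x4, takes a point from camera to tool coordinates, whose origin is the TCP and whose axes are the flange's). Camera axes: x right, y up, looking along -z (the intrinsics and any distortion apply to the point x, -y, -z); pixel columns grow to the right and rows downward; lengths in m; the calibration is good to about 2 mm. The wrist camera is an equidistant fisheye: a pixel r from the principal point sees the ray r / f radians off the axis. A picture is of the moment at which its call begins: read the wrist's pose just before it. There is no depth.
- bot.job_done(): hands the job in, once; it reports no verdict.
The state is a dict: "clock": time; "joint_pos": joint angles; "joint_vel": joint speeds; "tau": joint torques, N m; "eef_pos": TCP position; "tool_rot": TCP orientation; "ft_force": force on the tool from outside, world axes, zero at the start; "ft_torque": the same for the moment, N m; "grip_width": finger opening in m.
Only numpy, scipy, OpenCV 4.12 (cv2) and the standard library are available. Lean on these libraries where they do the work, as an engineer would, in place of code of your own. Each camera call takes 0.05 s, during which the arm holds its last target.

## Working session

There is one attempt and no reset: what is moved stays moved. The work goes in short steps, Python scripts to look and compute and a tool call to move; the robot and the scene stay as the last step left them, time stands still between calls to the robot, and variables do not carry over. Pictures are saved under pics/ and viewed, and the job is handed in when it is done.

Besides the shell and the picture viewer there is one more tool, called after ">>>" as a command line: name --argument value ..., lists and objects as JSON in quotes. apply_moves: Moves the arm, as the interface text tells. Its arguments: {"type":"object","properties":{"plan":{"type":"array","items":{"type":"number"}},"grip":{"type":"number"}},"required":["plan"]}

```bash
ls; mkdir -p pics
cat > look.py <<'E'
import cv2,sys
from workcell import sensors,optics,bot
o=sensors.get_obs(); print({k:o[k] for k in o})
import numpy as np
tag=sys.argv[1]
for n in sys.argv[2:]:
    c=optics.camera(n); cv2.imwrite(f'pics/{tag}_{n}.png',c['pixels'][:,:,::-1])
    np.save(f'pics/{tag}_{n}.npy',c,allow_pickle=True)
    print(n,{k:c[k] for k in c if k!='pixels'})
E
python3 look.py a top side wrist
```

```text
pics
{'clock': 0.0, 'joint_pos': array([-1.14900719e+00,  2.41446580e-01,  3.70461493e-03,  1.33519072e+00,
       -1.83190175e-05,  1.57082596e+00]), 'joint_vel': array([-0.00032905,  0.00055787,  0.00102985, -0.00067543, -0.00039378,
       -0.0008636 ]), 'tau': array([-1.64880098e-04, -3.72312856e+01,  2.52411264e+01,  1.68478943e-02,
       -2.78232068e-05, -4.02113713e-06]), 'eef_pos': array([ 0.2044302 , -0.45559858,  0.23038869]), 'tool_rot': array([ 9.77846584e-01,  2.09320132e-01, -2.32578929e-04, -1.04259138e-03]), 'ft_force': array([-0.30222989,  0.06100535, -0.24177063]), 'ft_torque': array([ 0.03548253,  0.01706349, -0.02710915]), 'grip_width': 0.08538298881423087}
top {'fx': 488.18892024367625, 'fy': 488.18892024367625, 'cx': 317.9276120492139, 'cy': 235.47989748178856, 'pose': array([[-0.0149113 ,  0.99685689, -0.07780738,  0.51073591],
       [-0.99968706, -0.01329992,  0.02118721,  0.02353488],
       [ 0.02008578,  0.07809896,  0.99674325,  1.0692666 ],
       [ 0.        ,  0.        ,  0.        ,  1.        ]])}
side {'fx': 572.4596288627196, 'fy': 572.4596288627196, 'cx': 320.4496158289512, 'cy': 235.833835189563, 'pose': array([[-0.99673146,  0.04419393, -0.06762609,  0.51209171],
       [-0.08068768, -0.58590071,  0.80635591,  0.90360309],
       [-0.00398614,  0.8091769 ,  0.58755158,  0.76123109],
       [ 0.        ,  0.        ,  0.        ,  1.        ]])}
wrist {'fx': 371.64829954431775, 'fy': 371.64829954431775, 'cx': 319.6288548161142, 'cy': 242.08626775432367, 'tool_from_camera': array([[-3.52584401e-04,  9.64349019e-01,  2.64633416e-01,
         6.83188724e-02],
       [ 9.99999916e-01,  3.95311015e-04, -1.08200313e-04,
        -9.73131501e-04],
       [-2.08955370e-04,  2.64633356e-01, -9.64349078e-01,
        -1.43155860e-01],
       [ 0.00000000e+00,  0.00000000e+00,  0.00000000e+00,
         1.00000000e+00]])}
```

View pics/a_top.png

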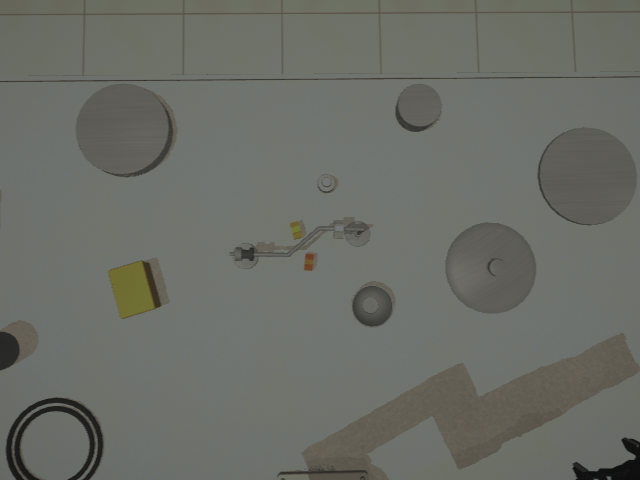

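View pics/a_side.png

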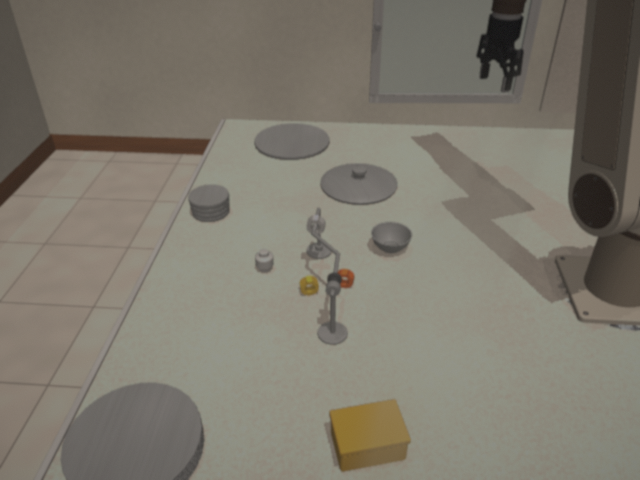

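Run:
```python
import cv2
a=cv2.imread('pics/a_top.png')[190:290,215:385]; cv2.imwrite('pics/a_tc.png',cv2.resize(a,None,fx=4.7,fy=4.7,interpolation=cv2.INTER_CUBIC))
a=cv2.imread('pics/a_side.png')[195:350,270:380]; cv2.imwrite('pics/a_sc.png',cv2.resize(a,None,fx=3.8,fy=3.8,interpolation=cv2.INTER_CUBIC))
```

```text
(no output)
```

View pics/a_tc.png

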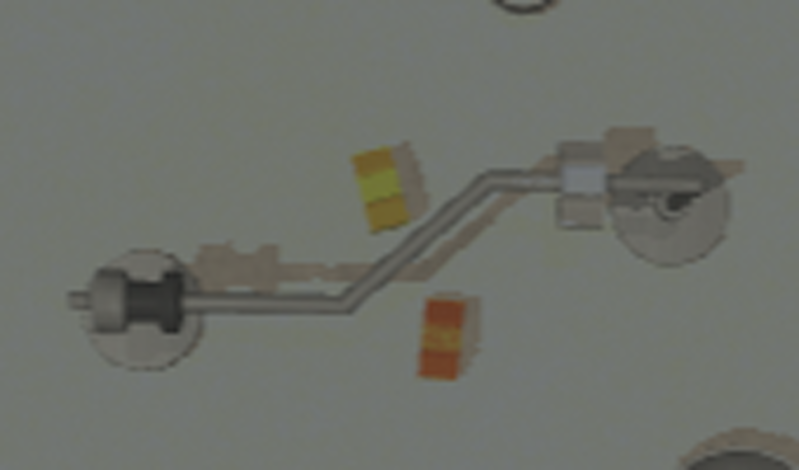

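View pics/a_sc.png

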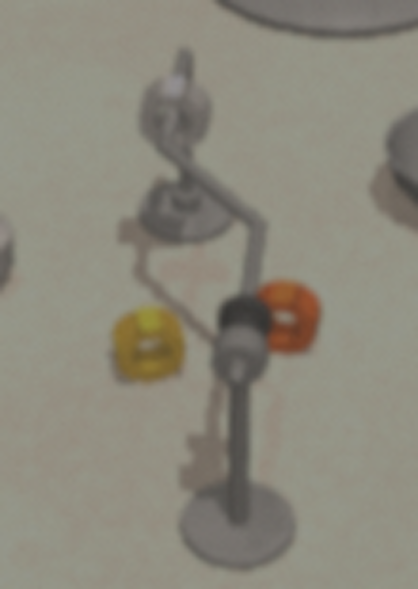

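View pics/a_wrist.png

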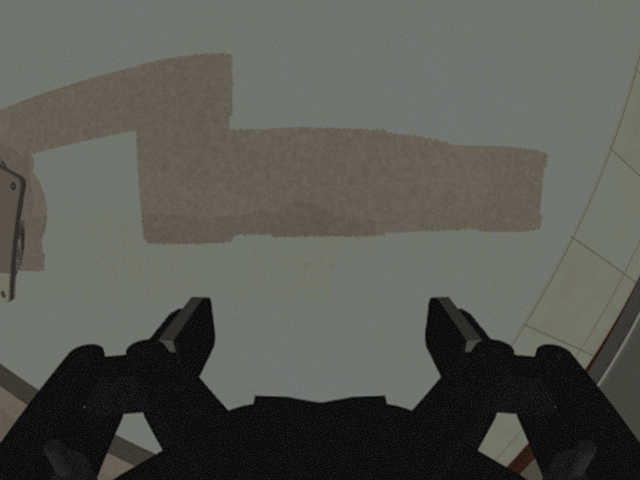

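```bash
cat > geo.py <<'E'
import numpy as np
def ray(c,u,v,T=None):
    T=c['pose'] if T is None else T
    d=np.array([(u-c['cx'])/c['fx'],-(v-c['cy'])/c['fy'],-1.])
    return T[:3,3],T[:3,:3]@d
def onz(c,u,v,z):
    o,d=ray(c,u,v); return o+d*(z-o[2])/d[2]
def load(t): return np.load(f'pics/{t}.npy',allow_pickle=True).item()
E
python3 - <<'E'
from geo import *
def rep(c,P,z=.11):
    for k,(u,v) in P.items(): P[k]=onz(c,u,v,z); print(k,P[k].round(4))
    b1,b2=P['b1'],P['b2']; print('len',np.linalg.norm(b2-b1))
    a=lambda p,q:np.degrees(np.arctan2(q[1]-p[1],q[0]-p[0]))
    print('ang',a(P['start'],b1),a(b1,b2),a(b2,P['slv']), 'L1',np.linalg.norm(b1-P['start']),'L3',np.linalg.norm(P['slv']-b2))
c=load('a_top'); f=lambda x,y:((x+.5)/4.7-.5+215,(y+.5)/4.7-.5+190)
rep(c,dict(start=f(700,186),b1=f(490,180),b2=f(347,303),slv=f(185,302),colL=f(560,183),colR=f(604,184)))
print('foot',onz(c,*f(670,206),0),'endfoot',onz(c,*f(144,310),0))
c=load('a_side'); f=lambda x,y:((x+.5)/3.8-.5+270,(y+.5)/3.8-.5+195)
rep(c,dict(start=f(185,52),b1=f(165,148),b2=f(261,222),slv=f(250,297)))
print('foot',onz(c,*f(187,208),0),'endfoot',onz(c,*f(238,525),0))
E
```

```text
start [ 0.5969 -0.0872  0.11  ]
b1 [0.6006 0.0011 0.11  ]
b2 [0.5498 0.0616 0.11  ]
slv [0.5511 0.1291 0.11  ]
colL [ 0.5989 -0.0283  0.11  ]
colR [ 0.5983 -0.0468  0.11  ]
len 0.07901860158216664
ang 87.61032029847517 130.01819583040464 88.8375911695047 L1 0.08839070170502243 L3 0.06750623578133805
foot [ 0.59756501 -0.08564873  0.        ] endfoot [0.55233297 0.16020801 0.        ]
start [ 0.5993 -0.0866  0.11  ]
b1 [0.602  0.0035 0.11  ]
b2 [0.5495 0.0617 0.11  ]
slv [0.5515 0.1193 0.11  ]
len 0.07833518559083082
ang 88.27345509305366 132.05761428576903 88.06541328956142 L1 0.09013895884917773 L3 0.05768740950883765
foot [ 0.59914754 -0.09051929  0.        ] endfoot [0.55365964 0.15906615 0.        ]
```

```bash
cat > plan.py <<'E'
import numpy as np
from scipy.spatial.transform import Rotation as R
def Rdown(yawdeg):  # tool x at yaw, z down
    a=np.radians(yawdeg); return R.from_matrix(np.c_[[np.cos(a),np.sin(a),0],[np.sin(a),-np.cos(a),0],[0,0,-1]])
def rel(p0,R0,p,Rt):
    return np.r_[R0.inv().apply(np.array(p)-p0),(R0.inv()*Rt).as_rotvec()]
def show(rows): print('['+', '.join(f'{x:.4f}'.rstrip('0').rstrip('.') if abs(x)>5e-5 else '0' for r in rows for x in r)+']')
E
python3 - <<'E'
from workcell import *
from plan import *
print(bot.grasp_offset, [x for x in dir(bot) if x[0]!='_'])
o=sensors.get_obs();p0=o['eef_pos'];R0=R.from_quat(o['tool_rot'])
show([rel(p0,R0,[.599,-.037,.20],Rdown(88.4))])
E
```

```text
0.0187 ['Unreachable', 'grasp_offset', 'job_done']
[0.5313, -0.2205, 0.031, -0.0015, -0.0009, -1.1211]
```

>>> apply_moves --plan '[0.531,-0.22,0.03,0,0,-1.121,0.531,-0.22,0.03,0,0,-1.121,0.531,-0.22,0.03,0,0,-1.121,0.531,-0.22,0.03,0,0,-1.121,0.531,-0.22,0.03,0,0,-1.121,0.531,-0.22,0.03,0,0,-1.121,0.531,-0.22,0.03,0,0,-1.121,0.531,-0.22,0.03,0,0,-1.121,0.531,-0.22,0.03,0,0,-1.121,0.531,-0.22,0.03,0,0,-1.121]'

```text
clock: 0.98
eef_pos: [0.4911, -0.1516, 0.2093]
tool_rot: [0.715, 0.699, -0.0, -0.0]
ft_force: [0.5, -2.2, -0.3]
grip_width: 0.0854
```

Run:
```python
from workcell import *
from plan import *
o=sensors.get_obs();p0=o['eef_pos'];R0=R.from_quat(o['tool_rot'])
show([rel(p0,R0,[.599,-.037,.20],Rdown(88.4))])
```

```text
[0.1171, 0.1051, 0.0093, -0.0003, 0, 0.0042]
```

>>> apply_moves --plan '[0.117,0.105,0.009,0,0,0,0.117,0.105,0.009,0,0,0,0.117,0.105,0.009,0,0,0,0.117,0.105,0.009,0,0,0,0.117,0.105,0.009,0,0,0,0.117,0.105,0.009,0,0,0,0.117,0.105,0.009,0,0,0,0.117,0.105,0.009,0,0,0]'

```text
clock: 1.65
eef_pos: [0.5976, -0.0404, 0.2005]
tool_rot: [0.717, 0.697, -0.0, -0.0]
ft_force: [-0.2, -0.5, 0.4]
grip_width: 0.0857
```

```bash
python3 look.py b wrist top side| head -c 1500
```

```text
{'clock': 1.65, 'joint_pos': array([-6.73439221e-02,  4.52958429e-01,  2.29733451e-01,  1.34846584e+00,
       -2.64417437e-04,  1.53269084e+00]), 'joint_vel': array([-0.01180867, -0.01180996, -0.00059833, -0.0006083 ,  0.00351843,
        0.00085741]), 'tau': array([ 6.02694936e-01, -4.67565322e+01,  2.53456181e+01, -2.24032608e-02,
        2.57348124e-02, -1.77503487e-03]), 'eef_pos': array([ 0.59761608, -0.0403872 ,  0.20050905]), 'tool_rot': array([ 7.17368080e-01,  6.96694208e-01, -3.97427405e-04, -2.44048904e-04]), 'ft_force': array([-0.23416211, -0.47206242,  0.41477198]), 'ft_torque': array([ 0.04856607, -0.02980646, -0.01692169]), 'grip_width': 0.08569964866294126}
wrist {'fx': 371.64829954431775, 'fy': 371.64829954431775, 'cx': 319.6288548161142, 'cy': 242.08626775432367, 'tool_from_camera': array([[-3.53109725e-04,  9.64266720e-01,  2.64933138e-01,
         6.84424550e-02],
       [ 9.99999897e-01,  4.16326181e-04, -1.82460348e-04,
         7.74204204e-04],
       [-2.86239043e-04,  2.64933046e-01, -9.64266768e-01,
        -1.43158726e-01],
       [ 0.00000000e+00,  0.00000000e+00,  0.00000000e+00,
         1.00000000e+00]])}
top {'fx': 488.18892024367625, 'fy': 488.18892024367625, 'cx': 317.9276120492139, 'cy': 235.47989748178856, 'pose': array([[-0.0149113 ,  0.99685689, -0.07780738,  0.51073591],
       [-0.99968706, -0.01329992,  0.02118721,  0.02353488],
       [ 0.02008578,  0.07809896,  0.99674325,  1.0692666 ],
       [ 0.        ,  0.        ,  0.        ,
```

View pics/b_wrist.png

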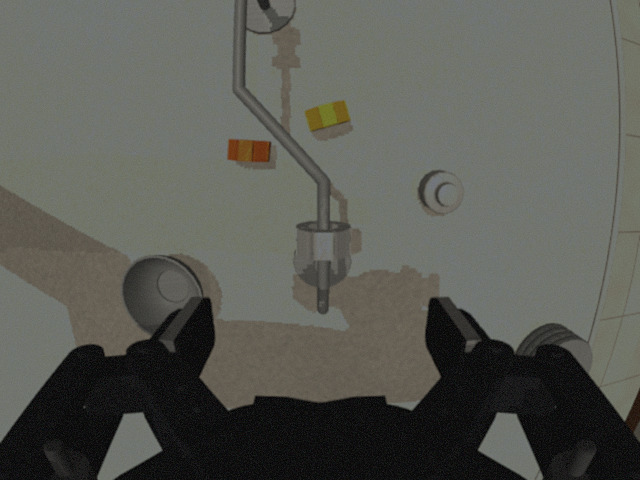

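The wrist view shows the silver collar on the wire at (323,245), between the wire's start (322,308) and bend 1 (323,183); bend 2 is at (239,88). The candidates in the first top view were the silver collar on the wire (340,229), the loose yellow octagon (296,230) and the loose orange octagon (309,262). I choose the silver one, since it is threaded on the wire.

```bash
cat >> geo.py <<'E'
from scipy.spatial.transform import Rotation as R
def wz(c,p,q,u,v,z):
    dx,dy=u-c['cx'],v-c['cy']; r=np.hypot(dx,dy); t=r/c['fx']
    d=np.array([np.sin(t)*dx/r,-np.sin(t)*dy/r,-np.cos(t)])
    T=c['tool_from_camera']; Rt=R.from_quat(q)
    o=p+Rt.apply(T[:3,3]); d=Rt.apply(T[:3,:3]@d)
    return o+d*(z-o[2])/d[2]
E
python3 - <<'E'
from geo import *
import cv2
c=load('b_wrist');p=np.array([.59762,-.04039,.20051]);q=[.71737,.69669,-.0004,-.00024]
for n,u,v,z in [('tip',322,308,.11),('legmid',323.5,205,.11),('b1',324,183,.11),('b2',239,89,.11),('leg3',240,20,.11),('colfar',323,233,.122),('colnear',323,260,.122),('colLflat',295,240,.11),('colRflat',351,240,.11)]:
    print(n,wz(c,p,q,u,v,z).round(4))
a=cv2.imread('pics/b_wrist.png')[60:320,200:420]; cv2.imwrite('pics/b_wc.png',cv2.convertScaleAbs(cv2.resize(a,None,fx=2.3,fy=2.3,interpolation=cv2.INTER_CUBIC),alpha=1.5))
E
```

```text
tip [ 0.5987 -0.0836  0.11  ]
legmid [ 0.6017 -0.0118  0.11  ]
b1 [0.6024 0.0023 0.11  ]
b2 [0.5509 0.0648 0.11  ]
leg3 [0.5522 0.1116 0.11  ]
colfar [ 0.6008 -0.0272  0.122 ]
colnear [ 0.6004 -0.0446  0.122 ]
colLflat [ 0.5825 -0.0343  0.11  ]
colRflat [ 0.619  -0.0354  0.11  ]
```

View pics/b_wc.png

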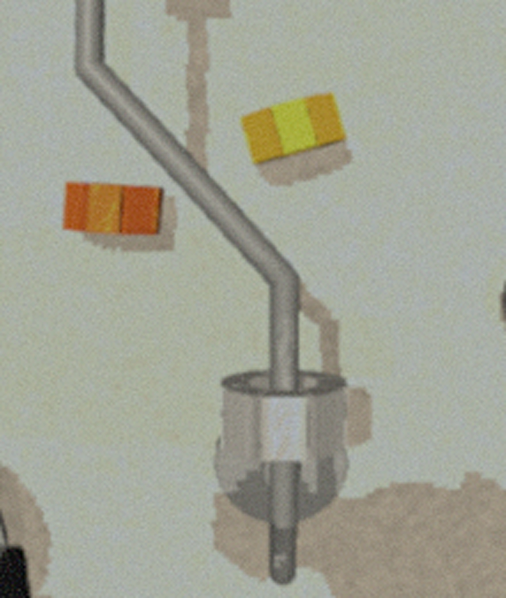

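Run:
```python
from workcell import *
from plan import *
o=sensors.get_obs();p0=o['eef_pos'];R0=R.from_quat(o['tool_rot'])
print(p0,R0.as_euler('ZYX',degrees=True))
show([rel(p0,R0,[.6007,-.036,.083],Rdown(87.9))])
```

```text
[ 0.59789567 -0.04070407  0.20110252] [8.82828586e+01 6.52239838e-03 1.79973540e+02]
[0.0048, 0.0026, 0.1181, 0.0005, 0.0001, 0.0067]
```

>>> apply_moves --plan '[0.005,0.0025,0.03,0,0,0.007,0.005,0.0025,0.06,0,0,0.007,0.005,0.0025,0.085,0,0,0.007,0.005,0.0025,0.105,0,0,0.007,0.005,0.0025,0.118,0,0,0.007,0.005,0.0025,0.118,0,0,0.007,0.005,0.0025,0.118,0,0,0.007,0.005,0.0025,0.118,0,0,0.007]'

```text
clock: 2.47
eef_pos: [0.6019, -0.0351, 0.0841]
tool_rot: [0.72, 0.694, 0.001, 0.001]
ft_force: [0.2, -0.4, 0.3]
grip_width: 0.0857
```

```bash
python3 look.py c wrist | head -c 700
python3 - <<'E'
from workcell import sensors
o=sensors.get_obs();print(o['eef_pos'],o['ft_force'])
E
```

```text
{'clock': 2.4667, 'joint_pos': array([-5.82962688e-02,  5.36538392e-01,  5.05984752e-02,  1.08258494e+00,
        2.95396415e-06,  1.54837445e+00]), 'joint_vel': array([ 0.00398324, -0.00990159,  0.01383557, -0.00160057, -0.00066004,
       -0.00084951]), 'tau': array([-3.12066637e-02, -4.77263010e+01,  2.23945051e+01,  5.01380931e-02,
       -1.07567212e-03, -2.76277842e-04]), 'eef_pos': array([ 0.60187938, -0.03512623,  0.08405871]), 'tool_rot': array([0.7196754 , 0.69430975, 0.00077111, 0.00083383]), 'ft_force': array([ 0.18468493, -0.41786417,  0.34620017]), 'ft_torque': array([ 0.00187562, -0.01653823, -0.00051574]), 'grip_width': 0.08572315179580182}
wrist {'fx': 371.64829954431775, 'f[ 0.60218718 -0.03502299  0.08440104] [-0.1579752  -0.4724839  -0.03082084]
```

View pics/c_wrist.png

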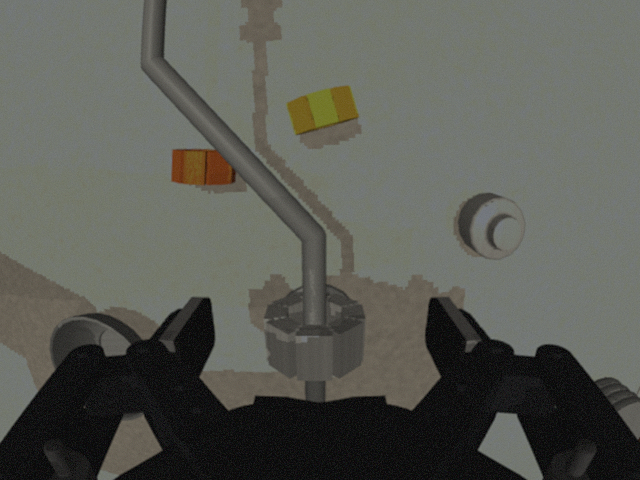

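Run:
```python
from geo import *
import cv2
c=load('c_wrist');p=np.array([.6020,-.0351,.0842]);q=[.7197,.6943,.0008,.0008]
for n,u,v,z in [('b1',314,235,.11),('b2',152,61,.11),('leg3',154,10,.11),('leg1',314.5,290,.11),('leg1b',314.5,395,.11),('colL',265,312,.104),('colR',365,312,.104),('topfar',315,328,.122)]:
    print(n,wz(c,p,q,u,v,z).round(4))
```

```text
b1 [0.6023 0.0035 0.11  ]
b2 [0.5505 0.0656 0.11  ]
leg3 [0.551  0.0845 0.11  ]
leg1 [ 0.6017 -0.0158  0.11  ]
leg1b [ 0.5997 -0.0614  0.11  ]
colL [ 0.5828 -0.0267  0.104 ]
colR [ 0.6198 -0.028   0.104 ]
topfar [ 0.6016 -0.0241  0.122 ]
```

>>> apply_moves --plan '[0,-0.001,0,0,0,0,0,-0.001,0,0,0,0]'

```text
clock: 2.68
eef_pos: [0.6008, -0.0346, 0.084]
tool_rot: [0.719, 0.695, 0.001, 0.001]
ft_force: [0.2, -0.6, -0.5]
grip_width: 0.0857
```

>>> apply_moves --plan '[0,0,0,0,0,0,0,0,0,0,0,0,0,0,0,0,0,0,0,0,0,0,0,0,0,0,0,0,0,0,0,0,0,0,0,0,0,0,0,0,0,0,0,0,0,0,0,0]' --grip 0.02

```text
clock: 3.35
eef_pos: [0.6003, -0.0345, 0.0829]
tool_rot: [0.719, 0.695, 0.0, 0.0]
ft_force: [-0.4, -0.7, 2.1]
grip_width: 0.0344
```

```bash
python3 look.py d wrist | head -c 1200
```

```text
{'clock': 3.35, 'joint_pos': array([-5.73859179e-02,  5.36010474e-01,  4.62380378e-02,  1.08051312e+00,
        8.17221898e-05,  1.54833258e+00]), 'joint_vel': array([ 4.38677609e-04, -6.06189091e-04,  3.04005057e-05, -7.05776506e-04,
       -1.41943608e-03,  2.47922096e-04]), 'tau': array([-9.75614972e-02, -4.72659409e+01,  2.23835224e+01, -1.06381529e-01,
       -4.16792405e-02, -4.11367055e-04]), 'eef_pos': array([ 0.60030215, -0.03446191,  0.08285135]), 'tool_rot': array([7.19345182e-01, 6.94652750e-01, 2.03254876e-04, 1.59930294e-04]), 'ft_force': array([-0.4203546 , -0.72242907,  2.0630144 ]), 'ft_torque': array([ 0.02183567,  0.04726945, -0.06991375]), 'grip_width': 0.03435993533147861}
wrist {'fx': 371.64829954431775, 'fy': 371.64829954431775, 'cx': 319.6288548161142, 'cy': 242.08626775432367, 'tool_from_camera': array([[-3.52896439e-04,  9.64267025e-01,  2.64932027e-01,
         6.84470179e-02],
       [ 9.99999897e-01,  4.16288571e-04, -1.83129766e-04,
         7.66654739e-04],
       [-2.86874170e-04,  2.64931935e-01, -9.64267073e-01,
        -1.43157231e-01],
       [ 0.00000000e+00,  0.00000000e+00,  0.00000000e+00,
         1.00000000e+00]])}
```

View pics/d_wrist.png

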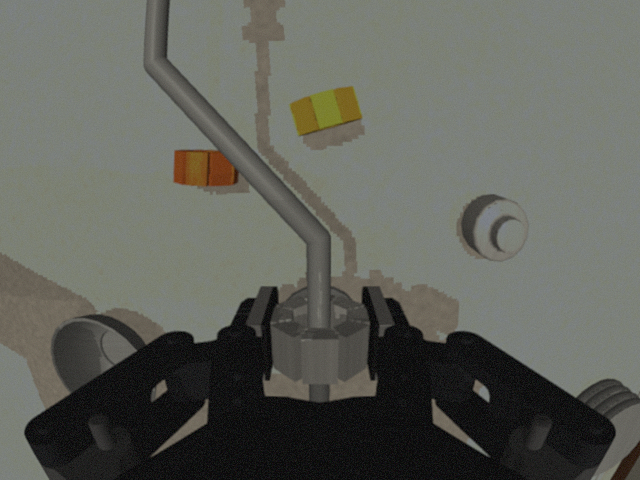

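Run:
```python
from geo import *
c=load('d_wrist');p=np.array([.6003,-.0345,.0829]);q=[.71935,.69465,.0002,.0002]
for n,u,v,z in [('b1',318.5,237,.11),('b2',154,62,.11),('leg3',157,8,.11),('leg1',318.5,290,.11),('leg1b',319,395,.11),('colL',270,325,.104),('colR',370,325,.104)]:
    print(n,wz(c,p,q,u,v,z).round(4))
# clearance through a bend: collar half length 9.., bore half 10, wire r 4
th=np.radians(42)
def wire(s): return np.array([[x,0] if x<0 else [x*np.cos(th),x*np.sin(th)] for x in s])
W=np.linspace(-30,30,1201);P=wire(W)
from scipy.optimize import minimize_scalar
for s in np.arange(-16,17,2.):
    best=None
    for yw in np.radians(np.arange(0,43,1.)):
        c0=wire([s/1.])[0]; d=np.array([np.cos(yw),np.sin(yw)]);n=np.array([-d[1],d[0]])
        a=(P-c0)@d;l=(P-c0)@n; m=abs(a)<=9+4*abs(np.sin(0.4))
        lo,hi=l[m].min(),l[m].max(); cl=10-4/np.cos(min(abs(yw),21/57.3))-(hi-lo)/2
        if best is None or cl>best[0]+1e-6: best=(cl,np.degrees(yw),(hi+lo)/2)
    print(s,np.round(best,2))
```

```text
b1 [0.602  0.0037 0.11  ]
b2 [0.5501 0.0653 0.11  ]
leg3 [0.5509 0.085  0.11  ]
leg1 [ 0.6014 -0.0147  0.11  ]
leg1b [ 0.5999 -0.0598  0.11  ]
colL [ 0.5827 -0.0309  0.104 ]
colR [ 0.6199 -0.0323  0.104 ]
-16.0 [6. 0. 0.]
-14.0 [6. 0. 0.]
-12.0 [6. 0. 0.]
-10.0 [5.77 1.   0.06]
-8.0 [5.02 5.   0.27]
-6.0 [ 4.49 10.    0.41]
-4.0 [ 4.08 14.    0.83]
-2.0 [ 3.81 17.    1.42]
0.0 [ 3.69 21.    2.02]
2.0 [ 3.71 25.    1.42]
4.0 [ 3.92 28.    0.83]
6.0 [ 4.27 32.    0.41]
8.0 [ 4.75 37.    0.27]
10.0 [ 5.49 41.    0.06]
12.0 [ 5.72 42.    0.  ]
14.0 [ 5.72 42.    0.  ]
16.0 [ 5.72 42.    0.  ]
```

>>> apply_moves --plan '[0,0,-0.002,0,0,0,0,0,-0.004,0,0,0,0,0,-0.006,0,0,0,0.003,0,-0.006,0,0,0,0.006,0,-0.006,0,0,0,0.009,0,-0.006,0,0,0,0.012,0,-0.006,0,0,0,0.015,0,-0.006,0,0,0,0.018,0,-0.006,0,0,0,0.021,0,-0.006,0,0,0,0.023,0,-0.006,0,0,0,0.023,0,-0.006,0,0,0]'

```text
clock: 4.4
eef_pos: [0.6009, -0.011, 0.0886]
tool_rot: [0.719, 0.695, 0.0, -0.0]
ft_force: [0.5, -1.0, -1.1]
grip_width: 0.0352
```

```bash
python3 look.py e wrist | head -c 1000
python3 - <<'E'
from workcell import sensors
o=sensors.get_obs();print(o['eef_pos'],o['ft_force'])
E
```

```text
{'clock': 4.4, 'joint_pos': array([-1.83127600e-02,  5.30721716e-01,  5.34527206e-02,  1.09359410e+00,
        1.09494125e-04,  1.58680400e+00]), 'joint_vel': array([-6.46524094e-03, -1.09496918e-03, -8.06457079e-05, -8.64082526e-04,
       -5.32316365e-03, -6.31932982e-03]), 'tau': array([ 9.87126399e-02, -4.88960981e+01,  2.33889753e+01,  2.94557518e-03,
        1.31893481e-02,  2.55968235e-02]), 'eef_pos': array([ 0.60089647, -0.01097207,  0.08855709]), 'tool_rot': array([ 7.19136183e-01,  6.94869158e-01,  1.51766619e-05, -6.23017415e-05]), 'ft_force': array([ 0.50201137, -0.99155021, -1.06003347]), 'ft_torque': array([-0.02044113,  0.01330643, -0.05439517]), 'grip_width': 0.03522348891717873}
wrist {'fx': 371.64829954431775, 'fy': 371.64829954431775, 'cx': 319.6288548161142, 'cy': 242.08626775432367, 'tool_from_camera': array([[-3.52924821e-04,  9.64267026e-01,  2.64932025e-01,
         6.84465729e-02],
       [ 9.99999897e-01,  4.16306938e-04, -1.83089484e-04,
         7.67283807e[ 0.60090767 -0.01124058  0.08858368] [ 0.06388426  0.65769595 -0.51655773]
```

View pics/e_wrist.png

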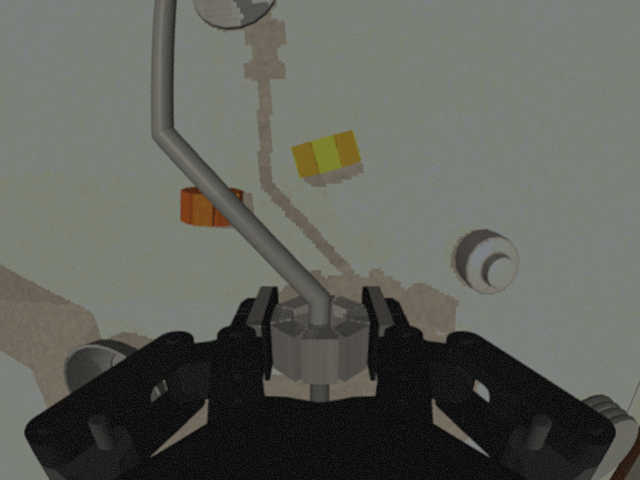

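```bash
cat > bend.py <<'E'
import sys
from geo import *; from plan import *
tab=np.array([[-12,0,0],[-10,1,.06],[-8,5,.27],[-6,10,.41],[-4,14,.83],[-2,17,1.42],[0,21,2.02],[2,25,1.42],[4,28,.83],[6,32,.41],[8,37,.27],[10,41,.06],[12,42,0]])
def pose(b,yaw0,s,sign):
    """s mm from bend along wire, yaw0 incoming leg yaw deg, sign +1 left"""
    t=np.interp(s,tab[:,0],tab[:,1]);o=np.interp(s,tab[:,0],tab[:,2])
    l=np.radians(yaw0 if s<0 else yaw0+sign*42);y=np.radians(yaw0+sign*t)
    return np.array(b)+s/1e3*np.r_[np.cos(l),np.sin(l)]+sign*o/1e3*np.r_[-np.sin(y),np.cos(y)], yaw0+sign*t
E
python3 - <<'E'
from geo import *; from bend import *
c=load('e_wrist');p=np.array([.6009,-.0111,.0886]);q=[.71914,.69487,0,0]
for n,u,v,z in [('b1',322,301,.11),('b2',162,131,.11),('leg3',167,20,.11),('leg1b',319,395,.11),('colL',270,325,.11),('colR',370,325,.11)]:
    print(n,wz(c,p,q,u,v,z).round(4))
b1=np.array([.602,.0035]);R0=R.from_quat(q)
def seq(S): return [rel(p,R0,np.r_[xy,.0886],Rdown(yw)) for xy,yw in (pose(b1,88.0,s,1) for s in S)]
show(seq([-12,-10,-8,-6,-4,-2,0,0])); show(seq([2,4,6,8,10,12,14,16]))
E
```

```text
b1 [0.603  0.0019 0.11  ]
b2 [0.5502 0.0652 0.11  ]
leg3 [0.5529 0.1053 0.11  ]
leg1b [ 0.6004 -0.041   0.11  ]
colL [ 0.5834 -0.0074  0.11  ]
colR [ 0.6205 -0.0087  0.11  ]
[0.0026, 0.0006, 0, 0, 0, 0.0006, 0.0046, 0.0005, 0, 0, 0, -0.0169, 0.0066, 0.0003, 0, 0, 0, -0.0867, 0.0086, 0.0002, 0, 0, 0, -0.174, 0.0104, -0.0002, 0, 0, 0, -0.2438, 0.0122, -0.0008, 0, 0, 0, -0.2961, 0.0139, -0.0013, 0, 0, 0, -0.3659, 0.0139, -0.0013, 0, 0, 0, -0.3659]
[0.0155, -0.002, 0, 0, 0, -0.4358, 0.0172, -0.0028, 0, 0, 0, -0.4881, 0.0189, -0.0038, 0, 0, 0, -0.5579, 0.0204, -0.005, 0, 0, 0, -0.6452, 0.022, -0.0061, 0, 0, 0, -0.715, 0.0236, -0.0074, 0, 0, 0, -0.7325, 0.025, -0.0088, 0, 0, 0, -0.7325, 0.0265, -0.0101, 0, 0, 0, -0.7325]
```

>>> apply_moves --plan '[0.0025,0.0006,0,0,0,0,0.0045,0.0005,0,0,0,-0.017,0.0065,0.0003,0,0,0,-0.087,0.0085,0.0002,0,0,0,-0.174,0.0103,-0.0002,0,0,0,-0.244,0.012,-0.0008,0,0,0,-0.296,0.0137,-0.0013,0,0,0,-0.366,0.0137,-0.0013,0,0,0,-0.366,0.0137,-0.0013,0,0,0,-0.366]'

```text
clock: 5.2
eef_pos: [0.6001, 0.0023, 0.0886]
tool_rot: [0.581, 0.814, -0.0, 0.0]
ft_force: [-0.0, 0.4, -0.7]
grip_width: 0.0348
```

```bash
python3 look.py f wrist | head -c 800
python3 - <<'E'
from workcell import sensors
o=sensors.get_obs();print(o['eef_pos'],o['ft_force'])
E
```

```text
{'clock': 5.2, 'joint_pos': array([ 3.84017904e-03,  5.28969291e-01,  5.06107511e-02,  1.09240837e+00,
       -3.78672264e-05,  1.24479446e+00]), 'joint_vel': array([-0.00132456,  0.00027203,  0.00242754,  0.00029869, -0.00042701,
        0.00245193]), 'tau': array([ 1.00598135e-01, -4.88214397e+01,  2.33572984e+01,  7.76506757e-03,
        9.54562478e-03, -6.49090949e-02]), 'eef_pos': array([0.60009691, 0.002293  , 0.08861129]), 'tool_rot': array([ 5.81423429e-01,  8.13601128e-01, -6.76384559e-06,  2.30020234e-05]), 'ft_force': array([-0.01108242,  0.35952698, -0.71030885]), 'ft_torque': array([ 0.03058097, -0.05361603,  0.0011715 ]), 'grip_width': 0.03480591556663188}
wrist {'fx': 371.64829954431775, 'fy': 371.64829954431775, 'cx': 319.6288548161142, 'cy': 242.08626775432367, 'tool_from_[0.60013748 0.00219304 0.08861607] [ 0.43402592  0.08580155 -0.94070705]
```

View pics/f_wrist.png

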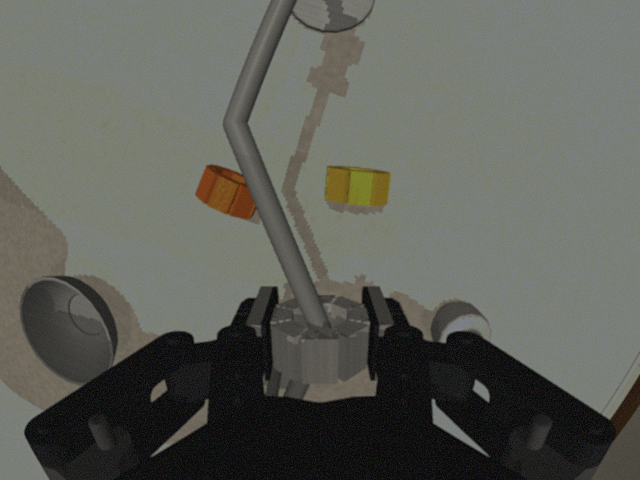

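Run:
```python
from geo import *; from bend import *
c=load('f_wrist');p=np.array([.6001,.0022,.0886]);q=[.58142,.8136,0,0]
for n,u,v,z in [('b2',236,123,.11),('leg2',302,300,.11),('leg3',280,14,.11)]:
    print(n,wz(c,p,q,u,v,z).round(4))
b1=np.array([.6021,.003]);R0=R.from_quat(q)
def seq(S): return [rel(p,R0,np.r_[xy,.0886],Rdown(yw)) for xy,yw in (pose(b1,88.0,s,1) for s in S)]
show(seq([2,4,6,8,10,12,15,18,21,24,24]))
```

```text
b2 [0.551  0.0648 0.11  ]
leg2 [0.5911 0.0129 0.11  ]
leg3 [0.5527 0.1046 0.11  ]
[0.0019, 0, 0, 0, 0, -0.0716, 0.0037, -0.0001, 0, 0, 0, -0.1239, 0.0056, -0.0004, 0, 0, 0, -0.1938, 0.0075, -0.001, 0, 0, 0, -0.281, 0.0094, -0.0015, 0, 0, 0, -0.3508, 0.0113, -0.0022, 0, 0, 0, -0.3683, 0.0141, -0.0032, 0, 0, 0, -0.3683, 0.0169, -0.0043, 0, 0, 0, -0.3683, 0.0197, -0.0054, 0, 0, 0, -0.3683, 0.0225, -0.0065, 0, 0, 0, -0.3683, 0.0225, -0.0065, 0, 0, 0, -0.3683]
```

>>> apply_moves --plan '[0.002,0,0,0,0,-0.07,0.0038,-0.0001,0,0,0,-0.124,0.0056,-0.0004,0,0,0,-0.194,0.0075,-0.001,0,0,0,-0.28,0.0094,-0.0015,0,0,0,-0.35,0.0113,-0.0022,0,0,0,-0.368,0.0141,-0.0032,0,0,0,-0.368,0.0169,-0.0043,0,0,0,-0.368,0.0197,-0.0054,0,0,0,-0.368,0.0225,-0.0065,0,0,0,-0.368,0.0225,-0.0065,0,0,0,-0.368,0.0225,-0.0065,0,0,0,-0.368]'

```text
clock: 6.25
eef_pos: [0.5865, 0.0216, 0.0887]
tool_rot: [0.422, 0.906, 0.0, 0.0]
ft_force: [0.4, 0.1, -0.9]
grip_width: 0.0347
```

```bash
python3 look.py g wrist | head -c 800
python3 - <<'E'
from workcell import sensors
o=sensors.get_obs();print(o['eef_pos'],o['ft_force'])
E
```

```text
{'clock': 6.25, 'joint_pos': array([ 3.67895056e-02,  5.04962522e-01,  1.00457988e-02,  1.07578521e+00,
       -4.64708792e-05,  9.08590705e-01]), 'joint_vel': array([-0.00276493,  0.00478082,  0.00655463, -0.00214873, -0.00047135,
       -0.00193947]), 'tau': array([ 1.14171600e-01, -4.75877666e+01,  2.30771077e+01,  2.85163138e-02,
        1.21725028e-02,  7.77892565e-03]), 'eef_pos': array([0.58652254, 0.0215735 , 0.08867388]), 'tool_rot': array([4.22226958e-01, 9.06490151e-01, 8.01403451e-07, 5.26023672e-05]), 'ft_force': array([ 0.43504637,  0.10957516, -0.8526863 ]), 'ft_torque': array([ 0.00549187, -0.02711807,  0.01288466]), 'grip_width': 0.034685310103040844}
wrist {'fx': 371.64829954431775, 'fy': 371.64829954431775, 'cx': 319.6288548161142, 'cy': 242.08626775432367, 'tool_from_ca[0.58664956 0.02145205 0.08866854] [-0.14210306  0.00327827 -0.43678306]
```

View pics/g_wrist.png

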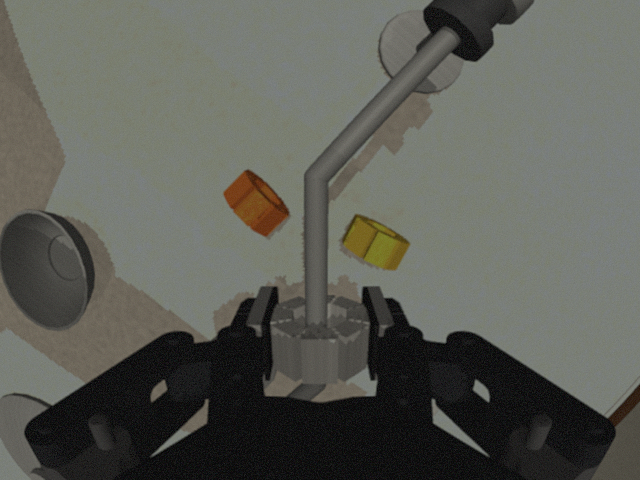

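Run:
```python
from geo import *; from bend import *
c=load('g_wrist');p=np.array([.5866,.0215,.0887]);q=[.42223,.90649,0,0];R0=R.from_quat(q)
P={}
for n,u,v,z in [('b2',315.5,179,.11),('leg2',317,290,.11),('slv',444,35,.11),('col',320,290,.11)]:
    w=P[n]=wz(c,p,q,u,v,z); print(n,w.round(4),rel(p,R0,w,R0)[:3].round(4))
b2=np.array([.5507,.0648])
print('leg2 yaw',np.degrees(np.arctan2(*(P['b2']-P['leg2'])[[1,0]])),'leg3',np.degrees(np.arctan2(*(P['slv']-P['b2'])[[1,0]])),np.linalg.norm(P['slv']-P['b2']))
def seq(S): return [rel(p,R0,np.r_[xy,.0886],Rdown(yw)) for xy,yw in (pose(b2,130.0,s,-1) for s in S)]
show(seq([-52,-48,-44,-40,-36,-32,-28,-24,-20,-16,-12,-12])); show(seq([-10,-8,-6,-4,-2,0,2,4,6,8,10,12]))
```

```text
b2 [0.551  0.0641 0.11  ] [ 0.0555  0.0002 -0.0213]
leg2 [0.5765 0.0345 0.11  ] [ 0.0164  0.0006 -0.0213]
slv [0.5514 0.131  0.11  ] [ 0.1065  0.0435 -0.0213]
col [0.5773 0.0352 0.11  ] [ 0.0164  0.0017 -0.0213]
leg2 yaw 130.6473130709207 leg3 89.68585095005889 0.06689150438094074
[0.0042, 0.0003, 0.0001, 0, 0, 0.0009, 0.0082, 0.0003, 0.0001, 0, 0, 0.0009, 0.0122, 0.0003, 0.0001, 0, 0, 0.0009, 0.0162, 0.0003, 0.0001, 0, 0, 0.0009, 0.0202, 0.0003, 0.0001, 0, 0, 0.0009, 0.0242, 0.0004, 0.0001, 0, 0, 0.0009, 0.0282, 0.0004, 0.0001, 0, 0, 0.0009, 0.0322, 0.0004, 0.0001, 0, 0, 0.0009, 0.0362, 0.0004, 0.0001, 0, 0, 0.0009, 0.0402, 0.0004, 0.0001, 0, 0, 0.0009, 0.0442, 0.0004, 0.0001, 0, 0, 0.0009, 0.0442, 0.0004, 0.0001, 0, 0, 0.0009]
[0.0462, 0.0004, 0.0001, 0, 0, 0.0183, 0.0482, 0.0006, 0.0001, 0, 0, 0.0881, 0.0502, 0.0008, 0.0001, 0, 0, 0.1754, 0.052, 0.0012, 0.0001, 0, 0, 0.2452, 0.0538, 0.0017, 0.0001, 0, 0, 0.2976, 0.0555, 0.0023, 0.0001, 0, 0, 0.3674, 0.0571, 0.003, 0.0001, 0, 0, 0.4372, 0.0588, 0.0038, 0.0001, 0, 0, 0.4895, 0.0605, 0.0047, 0.0001, 0, 0, 0.5594, 0.062, 0.006, 0.0001, 0, 0, 0.6466, 0.0636, 0.0071, 0.0001, 0, 0, 0.7164, 0.0652, 0.0084, 0.0001, 0, 0, 0.7339]
```

>>> apply_moves --plan '[0.004,-0.0003,0,0,0,0,0.008,-0.0006,0,0,0,0,0.012,-0.001,0,0,0,0,0.016,-0.001,0,0,0,0,0.02,-0.001,0,0,0,0,0.024,-0.001,0,0,0,0,0.028,-0.001,0,0,0,0,0.032,-0.001,0,0,0,0,0.036,-0.001,0,0,0,0,0.039,-0.001,0,0,0,0,0.042,-0.001,0,0,0,0,0.042,-0.001,0,0,0,0]'

```text
clock: 7.3
eef_pos: [0.5584, 0.0533, 0.0886]
tool_rot: [0.422, 0.907, -0.0, -0.0]
ft_force: [-0.6, 0.2, 0.4]
grip_width: 0.0345
```

```bash
python3 look.py h wrist | head -c 800
python3 - <<'E'
from workcell import sensors
o=sensors.get_obs();print(o['eef_pos'],o['ft_force'])
E
```

```text
{'clock': 7.3, 'joint_pos': array([ 9.51820250e-02,  4.58855414e-01, -6.68229625e-02,  1.04544073e+00,
        1.15658507e-04,  9.66401998e-01]), 'joint_vel': array([-0.00712607,  0.0052415 ,  0.01042699, -0.00202646, -0.00598954,
       -0.00678247]), 'tau': array([ 1.10170548e-01, -4.52293932e+01,  2.28667188e+01, -3.87100666e-02,
        1.54881994e-02,  3.13181046e-02]), 'eef_pos': array([0.5583895 , 0.05334499, 0.08858848]), 'tool_rot': array([ 4.21963504e-01,  9.06612802e-01, -3.18252927e-05, -1.68456744e-04]), 'ft_force': array([-0.59934111,  0.18642767,  0.40582501]), 'ft_torque': array([-0.03625609, -0.01293414,  0.01316643]), 'grip_width': 0.0344766515768304}
wrist {'fx': 371.64829954431775, 'fy': 371.64829954431775, 'cx': 319.6288548161142, 'cy': 242.08626775432367, 'tool_from_c[0.55866971 0.05309532 0.08862589] [ 0.23511793 -0.17529341 -1.59654029]
```

View pics/h_wrist.png

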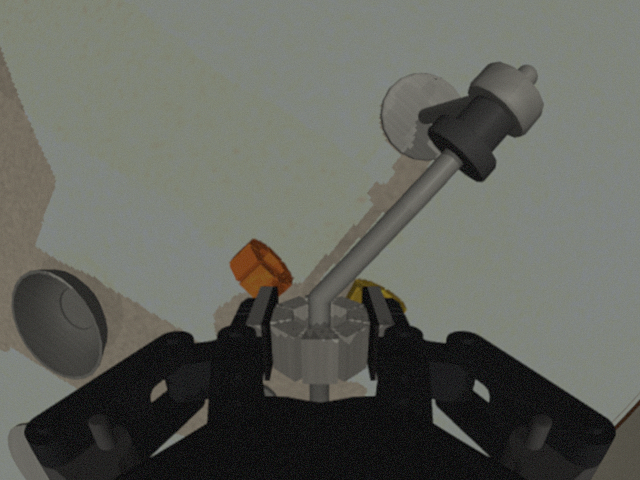

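Run:
```python
from geo import *; from bend import *
c=load('h_wrist');p=np.array([.5585,.0532,.0886]);q=[.422,.9066,0,0];R0=R.from_quat(q)
P={}
for n,u,v,z in [('b2',319,300,.11),('slv',452,153,.11),('col',320,300,.11)]:
    w=P[n]=wz(c,p,q,u,v,z); print(n,w.round(4),rel(p,R0,w,R0)[:3].round(4))
print('leg3',np.degrees(np.arctan2(*(P['slv']-P['b2'])[[1,0]])),np.linalg.norm(P['slv']-P['b2']))
for s0,ty in [(.0133,-.0003)]:
    b2=(p+R0.apply([s0,ty,0]))[:2]; print(b2)
    def seq(S): return [rel(p,R0,np.r_[xy,.0886],Rdown(yw)) for xy,yw in (pose(b2,130.1,s,-1) for s in S)]
    show(seq([-12,-10,-8,-6,-4,-2,0,2,4,6,8,10,12]))
```

```text
b2 [0.5514 0.0637 0.11  ] [ 0.0126  0.0013 -0.0214]
slv [0.5519 0.1331 0.11  ] [ 0.0653  0.0464 -0.0214]
col [0.5517 0.0639 0.11  ] [ 0.0126  0.0017 -0.0214]
leg3 89.58325474739843 0.06938383244178657
[0.54970745 0.06318354]
[0.0013, -0.0003, 0, 0, 0, -0.0004, 0.0033, -0.0002, 0, 0, 0, 0.0171, 0.0053, 0, 0, 0, 0, 0.0869, 0.0072, 0.0001, 0, 0, 0, 0.1742, 0.0091, 0.0005, 0, 0, 0, 0.244, 0.0109, 0.0011, 0, 0, 0, 0.2963, 0.0126, 0.0016, 0, 0, 0, 0.3661, 0.0142, 0.0023, 0, 0, 0, 0.436, 0.0159, 0.0031, 0, 0, 0, 0.4883, 0.0175, 0.0041, 0, 0, 0, 0.5581, 0.0191, 0.0053, 0, 0, 0, 0.6454, 0.0207, 0.0064, 0, 0, 0, 0.7152, 0.0222, 0.0077, 0, 0, 0, 0.7327]
```

>>> apply_moves --plan '[0.0015,-0.0003,0,0,0,0,0.0033,-0.0002,0,0,0,0.017,0.0053,0,0,0,0,0.087,0.0072,0.0001,0,0,0,0.174,0.0091,0.0005,0,0,0,0.244,0.0109,0.0011,0,0,0,0.296,0.0126,0.0016,0,0,0,0.366,0.0126,0.0016,0,0,0,0.366,0.0126,0.0016,0,0,0,0.366]'

```text
clock: 8.1
eef_pos: [0.5519, 0.0635, 0.0886]
tool_rot: [0.58, 0.815, -0.0, 0.0]
ft_force: [-0.4, -0.7, -0.7]
grip_width: 0.035
```

```bash
python3 look.py i wrist | head -c 800
python3 - <<'E'
from workcell import sensors
o=sensors.get_obs();print(o['eef_pos'],o['ft_force'])
E
```

```text
{'clock': 8.1, 'joint_pos': array([ 1.14660986e-01,  4.49191492e-01, -8.26718117e-02,  1.03896145e+00,
       -1.05478627e-04,  1.35119210e+00]), 'joint_vel': array([-0.00344282,  0.0008588 ,  0.00136853, -0.00118944, -0.00155473,
       -0.00425695]), 'tau': array([ 8.73122527e-02, -4.46290112e+01,  2.27009207e+01,  9.70458670e-03,
        8.53253820e-03,  7.17378943e-02]), 'eef_pos': array([0.55194378, 0.06353301, 0.08856415]), 'tool_rot': array([ 5.79622662e-01,  8.14885002e-01, -4.87062637e-05,  2.47215069e-05]), 'ft_force': array([-0.41367713, -0.65308789, -0.70743004]), 'ft_torque': array([ 0.03403156, -0.02086427,  0.00516087]), 'grip_width': 0.03503601702830975}
wrist {'fx': 371.64829954431775, 'fy': 371.64829954431775, 'cx': 319.6288548161142, 'cy': 242.08626775432367, 'tool_from_[0.55201018 0.06347015 0.08857958] [-0.29472134 -0.50268247 -0.62096115]
```

View pics/i_wrist.png

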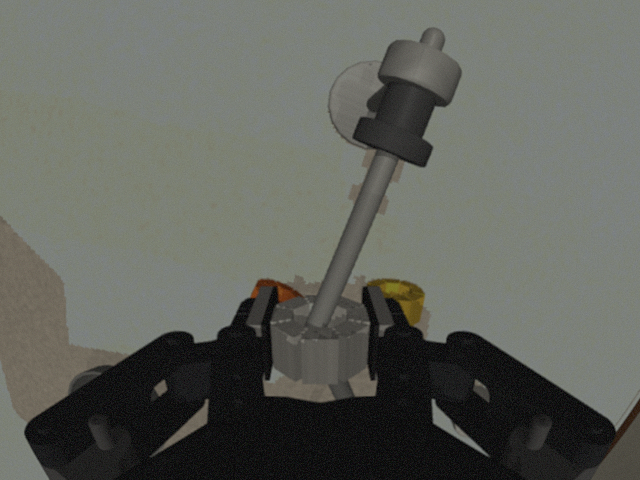

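Run:
```python
from geo import *; from bend import *
c=load('i_wrist');p=np.array([.55195,.0635,.0886]);q=[.5796,.8149,0,0];R0=R.from_quat(q)
P={}
for n,u,v,z in [('leg3',326,300,.11),('slv',386,155,.11)]:
    w=P[n]=wz(c,p,q,u,v,z); print(n,w.round(4),rel(p,R0,w,R0)[:3].round(4))
print('leg3',np.degrees(np.arctan2(*(P['slv']-P['leg3'])[[1,0]])))
b2=np.array([.5498,.0630])
def seq(S): return [rel(p,R0,np.r_[xy,.0886],Rdown(yw)) for xy,yw in (pose(b2,130.1,s,-1) for s in S)]
show(seq([2,4,6,8,10,12,15,18,21,24,24]))
```

```text
leg3 [0.551 0.077 0.11 ] [ 0.0131  0.0035 -0.0214]
slv [0.5526 0.1317 0.11  ] [ 0.0642  0.0231 -0.0214]
leg3 88.26285744735459
[0.002, -0.0001, 0, 0, 0, 0.0708, 0.0039, 0.0001, 0, 0, 0, 0.1231, 0.0058, 0.0004, 0, 0, 0, 0.1929, 0.0076, 0.0009, 0, 0, 0, 0.2802, 0.0095, 0.0015, 0, 0, 0, 0.35, 0.0114, 0.0021, 0, 0, 0, 0.3675, 0.0142, 0.0032, 0, 0, 0, 0.3675, 0.017, 0.0043, 0, 0, 0, 0.3675, 0.0198, 0.0053, 0, 0, 0, 0.3675, 0.0226, 0.0064, 0, 0, 0, 0.3675, 0.0226, 0.0064, 0, 0, 0, 0.3675]
```

>>> apply_moves --plan '[0.002,-0.0001,0,0,0,0.07,0.0039,0,0,0,0,0.123,0.0058,0.0002,0,0,0,0.193,0.0076,0.0006,0,0,0,0.28,0.0095,0.0012,0,0,0,0.35,0.0114,0.0018,0,0,0,0.367,0.0142,0.0028,0,0,0,0.367,0.017,0.0039,0,0,0,0.367,0.0198,0.005,0,0,0,0.367,0.0226,0.006,0,0,0,0.367,0.0226,0.006,0,0,0,0.367,0.0226,0.006,0,0,0,0.367]'

```text
clock: 9.15
eef_pos: [0.5503, 0.0871, 0.0886]
tool_rot: [0.719, 0.695, 0.0, 0.0]
ft_force: [0.0, 0.0, -1.0]
grip_width: 0.0345
```

```bash
python3 look.py j wrist | head -c 800
python3 - <<'E'
from workcell import sensors
o=sensors.get_obs();print(o['eef_pos'],o['ft_force'])
E
```

```text
{'clock': 9.15, 'joint_pos': array([ 1.57076368e-01,  4.51799994e-01, -7.83246300e-02,  1.04060529e+00,
       -9.02312961e-05,  1.76103949e+00]), 'joint_vel': array([-0.00738074, -0.00020197, -0.00091782,  0.00063529, -0.00098511,
        0.00311759]), 'tau': array([ 1.31313382e-01, -4.47554362e+01,  2.27878600e+01, -6.68341701e-03,
        1.44830163e-02,  2.71643752e-03]), 'eef_pos': array([0.55026327, 0.08712357, 0.08859773]), 'tool_rot': array([7.18735248e-01, 6.95283856e-01, 1.27634494e-06, 5.60051196e-05]), 'ft_force': array([ 0.01778222,  0.03204696, -0.9562577 ]), 'ft_torque': array([ 0.01558646,  0.02655411, -0.04110191]), 'grip_width': 0.034529061916956844}
wrist {'fx': 371.64829954431775, 'fy': 371.64829954431775, 'cx': 319.6288548161142, 'cy': 242.08626775432367, 'tool_from_ca[0.55020106 0.08697557 0.0885542 ] [-0.84816193 -1.0076829  -0.67295671]
```

View pics/j_wrist.png

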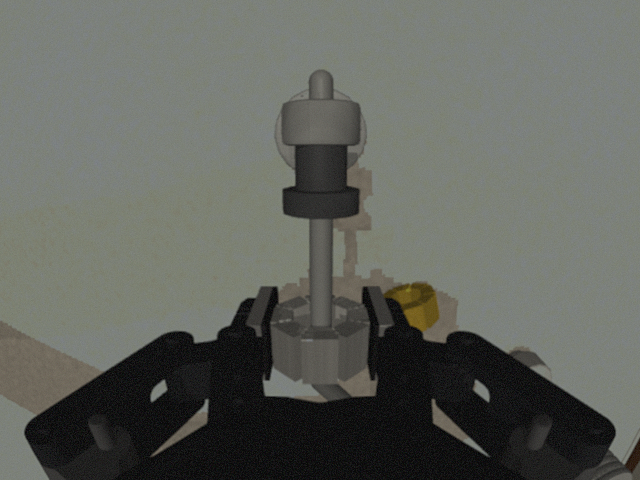

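>>> apply_moves --plan '[0.003,0,0,0,0,0,0.006,0,0,0,0,0,0.009,0,0,0,0,0,0.012,0,0,0,0,0,0.015,0,0,0,0,0,0.018,0,0,0,0,0,0.021,0,0,0,0,0,0.024,0,0,0,0,0,0.027,0,0,0,0,0,0.029,0,0,0,0,0,0.03,0,0,0,0,0,0.03,0,0,0,0,0]'

```text
clock: 10.2
eef_pos: [0.5513, 0.1171, 0.0886]
tool_rot: [0.719, 0.695, 0.0, -0.0]
ft_force: [0.4, -0.1, -0.7]
grip_width: 0.0346
```

```bash
python3 look.py k wrist | head -c 800
python3 - <<'E'
from workcell import sensors
o=sensors.get_obs();print(o['eef_pos'],o['ft_force'])
E
```

```text
{'clock': 10.2, 'joint_pos': array([ 2.09310552e-01,  4.63277352e-01, -5.95919415e-02,  1.04790365e+00,
        1.58665705e-05,  1.81377562e+00]), 'joint_vel': array([-0.00528681,  0.00060599, -0.00086585, -0.00038474, -0.00223459,
       -0.00128906]), 'tau': array([ 1.19180633e-01, -4.53542197e+01,  2.28580070e+01,  2.86559458e-03,
        1.20717584e-02,  1.44256282e-02]), 'eef_pos': array([0.55125556, 0.11710361, 0.08858102]), 'tool_rot': array([ 7.18909723e-01,  6.95103452e-01,  1.41177590e-05, -5.22692188e-07]), 'ft_force': array([ 0.39056694, -0.0641436 , -0.70060958]), 'ft_torque': array([-0.00638211,  0.00306369,  0.01517982]), 'grip_width': 0.03463803767339875}
wrist {'fx': 371.64829954431775, 'fy': 371.64829954431775, 'cx': 319.6288548161142, 'cy': 242.08626775432367, 'tool_from[0.5512462  0.11694299 0.08859327] [-0.17013663 -0.77784934 -1.18652578]
```

View pics/k_wrist.png

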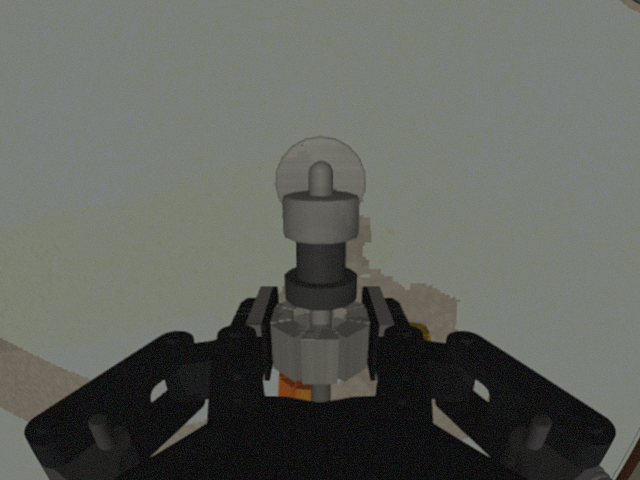

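>>> apply_moves --plan '[0.001,0,0,0,0,0,0.002,0,0,0,0,0,0.003,0,0,0,0,0,0.004,0,0,0,0,0,0.0045,0,0,0,0,0]'

```text
clock: 10.67
eef_pos: [0.5514, 0.1215, 0.0886]
tool_rot: [0.719, 0.695, 0.0, -0.0]
ft_force: [0.5, 0.1, -1.1]
grip_width: 0.0347
```

>>> apply_moves --plan '[0.0005,0,0,0,0,0,0.001,0,0,0,0,0,0.0015,0,0,0,0,0,0.002,0,0,0,0,0]'

```text
clock: 11.0
eef_pos: [0.5515, 0.1234, 0.0886]
tool_rot: [0.719, 0.695, -0.0, 0.0]
ft_force: [-0.5, 0.3, -1.2]
grip_width: 0.0351
```

>>> apply_moves --plan '[0.0005,0,0,0,0,0,0.001,0,0,0,0,0,0.0015,0,0,0,0,0,0.002,0,0,0,0,0]'

```text
clock: 11.33
eef_pos: [0.5515, 0.1248, 0.0886]
tool_rot: [0.719, 0.695, -0.0, 0.0]
ft_force: [0.2, -2.4, 0.7]
grip_width: 0.0347
```

>>> apply_moves --plan '[0.0005,0,0,0,0,0,0.001,0,0,0,0,0,0.0015,0,0,0,0,0,0.002,0,0,0,0,0]'

```text
clock: 11.67
eef_pos: [0.5516, 0.1268, 0.0886]
tool_rot: [0.719, 0.695, -0.0, 0.0]
ft_force: [-0.2, -4.3, -0.2]
grip_width: 0.0348
```

>>> apply_moves --plan '[0.0005,0,0,0,0,0,0.001,0,0,0,0,0,0.0015,0,0,0,0,0,0.002,0,0,0,0,0,0.0025,0,0,0,0,0,0.003,0,0,0,0,0]'

```text
clock: 12.17
eef_pos: [0.5517, 0.1304, 0.0886]
tool_rot: [0.719, 0.695, -0.0, 0.0]
ft_force: [0.1, -4.7, 0.2]
grip_width: 0.0347
```

>>> apply_moves --plan '[0.0005,0,0,0,0,0,0.001,0,0,0,0,0,0.0015,0,0,0,0,0,0.002,0,0,0,0,0]'

```text
clock: 12.5
eef_pos: [0.5518, 0.1324, 0.0886]
tool_rot: [0.719, 0.695, -0.0, 0.0]
ft_force: [-0.3, -4.5, -0.3]
grip_width: 0.0345
```

>>> apply_moves --plan '[0.0005,0,0,0,0,0,0.001,0,0,0,0,0]'

```text
clock: 12.67
eef_pos: [0.5518, 0.1334, 0.0886]
tool_rot: [0.719, 0.695, -0.0, -0.0]
ft_force: [0.1, -4.3, 0.3]
grip_width: 0.0346
```

Now half-millimetre steps until the force rises at the stop.

>>> apply_moves --plan '[0.0004,0,0,0,0,0]'

```text
clock: 12.75
eef_pos: [0.5518, 0.1338, 0.0886]
tool_rot: [0.719, 0.695, 0.0, -0.0]
ft_force: [-0.7, -3.3, -0.0]
grip_width: 0.0344
```

>>> apply_moves --plan '[0.0004,0,0,0,0,0]'

```text
clock: 12.83
eef_pos: [0.5518, 0.1342, 0.0886]
tool_rot: [0.719, 0.695, -0.0, -0.0]
ft_force: [-0.3, -4.1, 0.3]
grip_width: 0.0345
```

>>> apply_moves --plan '[0.0003,0,0,0,0,0]'

```text
clock: 12.92
eef_pos: [0.5518, 0.1345, 0.0886]
tool_rot: [0.719, 0.695, 0.0, -0.0]
ft_force: [0.1, -4.5, -0.8]
grip_width: 0.0345
```

>>> apply_moves --plan '[0.0003,0,0,0,0,0]'

```text
clock: 13.0
eef_pos: [0.5518, 0.1348, 0.0886]
tool_rot: [0.719, 0.695, -0.0, -0.0]
ft_force: [-0.3, -3.7, -0.4]
grip_width: 0.0343
```

>>> apply_moves --plan '[0.0003,0,0,0,0,0]'

```text
clock: 13.08
eef_pos: [0.5519, 0.135, 0.0886]
tool_rot: [0.719, 0.695, -0.0, 0.0]
ft_force: [0.1, -5.1, -0.1]
grip_width: 0.0342
```

>>> apply_moves --plan '[0.0002,0,0,0,0,0,0.0002,0,0,0,0,0]'

```text
clock: 13.25
eef_pos: [0.5518, 0.135, 0.0885]
tool_rot: [0.719, 0.695, -0.0, 0.0]
ft_force: [-0.1, -4.7, 0.1]
grip_width: 0.0348
```

>>> apply_moves --plan '[0.0003,0,0,0,0,0,0.0003,0,0,0,0,0]'

```text
clock: 13.42
eef_pos: [0.5518, 0.135, 0.0886]
tool_rot: [0.719, 0.695, -0.0, 0.0]
ft_force: [-0.1, -6.4, 0.8]
grip_width: 0.0346
```

>>> apply_moves --plan '[0.0003,0,0,0,0,0,0.0003,0,0,0,0,0]'

```text
clock: 13.58
eef_pos: [0.5518, 0.135, 0.0886]
tool_rot: [0.719, 0.695, -0.001, 0.001]
ft_force: [0.3, -6.6, 0.0]
grip_width: 0.0349
```

>>> apply_moves --plan '[0.0005,0,0,0,0,0,0.0005,0,0,0,0,0]'

```text
clock: 13.75
eef_pos: [0.5518, 0.1351, 0.0886]
tool_rot: [0.719, 0.695, -0.001, 0.001]
ft_force: [-0.3, -7.4, 0.2]
grip_width: 0.0343
```

```bash
python3 look.py l wrist | head -c 800
```

```text
{'clock': 13.75, 'joint_pos': array([ 0.24137447,  0.47197693, -0.04532389,  1.05426043, -0.00245445,
        1.84698381]), 'joint_vel': array([ 7.63533840e-05,  1.38556549e-03,  1.46719653e-04,  9.60161714e-04,
        1.86522085e-03, -1.13049771e-03]), 'tau': array([ 4.21876296e+00, -4.53678095e+01,  2.35993749e+01, -7.37326853e-01,
        2.05308370e+00,  1.53506052e-02]), 'eef_pos': array([0.55182114, 0.13507684, 0.08856104]), 'tool_rot': array([ 0.71930638,  0.69469179, -0.00094746,  0.00086872]), 'ft_force': array([-0.32002653, -7.36147907,  0.22224002]), 'ft_torque': array([-1.48685162,  0.01775815, -0.0023833 ]), 'grip_width': 0.034339782516583726}
wrist {'fx': 371.64829954431775, 'fy': 371.64829954431775, 'cx': 319.6288548161142, 'cy': 242.08626775432367, 'tool_from_camera': arra
```

View pics/l_wrist.png

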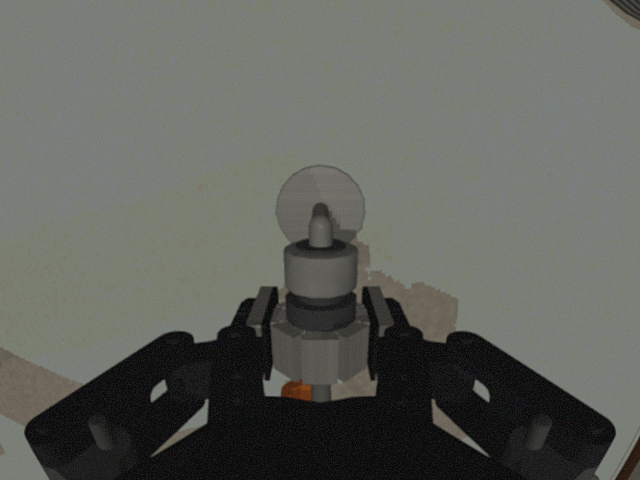

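>>> apply_moves --plan '[0.0006,0,0,0,0,0,0.0006,0,0,0,0,0,0.0006,0,0,0,0,0]'

```text
clock: 14.05
eef_pos: [0.5519, 0.1351, 0.0886]
tool_rot: [0.719, 0.695, -0.001, 0.001]
ft_force: [-0.2, -8.9, 1.1]
grip_width: 0.0345
```

>>> apply_moves --plan '[-0.001,0,0,0,0,0,-0.002,0,0,0,0,0,-0.002,0,0,0,0,0]'

```text
clock: 14.3
eef_pos: [0.5519, 0.1351, 0.0886]
tool_rot: [0.719, 0.695, 0.0, -0.0]
ft_force: [-0.4, -3.4, -0.2]
grip_width: 0.0348
```

>>> apply_moves --plan '[-0.0008,0,0,0,0,0,-0.001,0,0,0,0,0,-0.001,0,0.001,0,0,0,-0.001,0,0.002,0,0,0,-0.001,0,0.003,0,0,0,-0.001,0,0.004,0,0,0,-0.001,0,0.005,0,0,0,-0.001,0,0.0054,0,0,0,-0.001,0,0.0054,0,0,0]'

```text
clock: 15.05
eef_pos: [0.5517, 0.134, 0.083]
tool_rot: [0.719, 0.695, -0.0, -0.0]
ft_force: [-1.3, 0.6, -0.6]
grip_width: 0.0345
```

>>> apply_moves --plan '[0,0,0,0,0,0,0,0,0,0,0,0,0,0,0,0,0,0,0,0,0,0,0,0,0,0,0,0,0,0,0,0,0,0,0,0,0,0,0,0,0,0]' --grip 0.075

```text
clock: 15.63
eef_pos: [0.5519, 0.134, 0.0832]
tool_rot: [0.719, 0.695, 0.0, 0.0]
ft_force: [0.5, -0.8, 0.2]
grip_width: 0.0754
```

```bash
python3 look.py m wrist | head -c 30
```

```text
{'clock': 15.6333, 'joint_pos'
```

View pics/m_wrist.png

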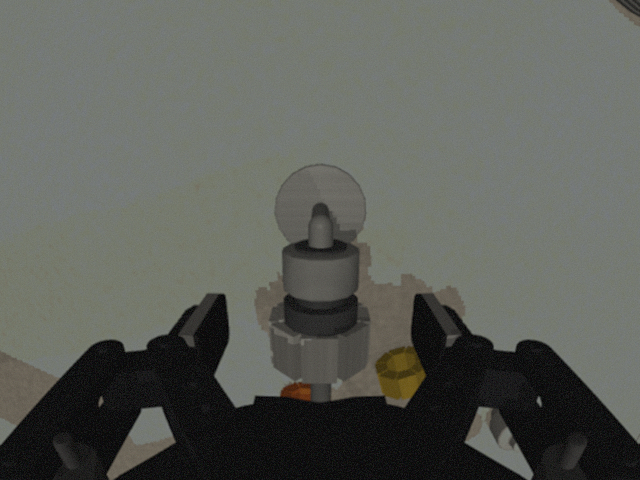

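Released: the collar hangs at (321,345), just behind the dark sleeve (320,310), with the jaws clear on both sides. I'll raise straight up.

>>> apply_moves --plan '[0,0,-0.01,0,0,0,0,0,-0.025,0,0,0,0,0,-0.05,0,0,0,0,0,-0.08,0,0,0,0,0,-0.11,0,0,0,0,0,-0.14,0,0,0,0,0,-0.14,0,0,0,0,0,-0.14,0,0,0]'

```text
clock: 16.35
eef_pos: [0.5533, 0.1343, 0.2264]
tool_rot: [0.719, 0.695, 0.003, 0.002]
ft_force: [-0.5, -1.1, 0.2]
grip_width: 0.0748
```

```bash
python3 look.py n wrist side top| head -c 30
python3 - <<'E'
import cv2,numpy as np
a=cv2.imread('pics/n_side.png')[195:350,240:400]; b=cv2.imread('pics/n_wrist.png')[100:330,220:420]
a=cv2.resize(a,None,fx=2.5,fy=2.5,interpolation=2);b=cv2.resize(b,(400,388),interpolation=2)
h=min(len(a),len(b));cv2.imwrite('pics/n_c.png',cv2.convertScaleAbs(np.hstack([a[:h],b[:h]]),alpha=1.5))
E
```

```text
{'clock': 16.35, 'joint_pos':
```

View pics/n_c.png

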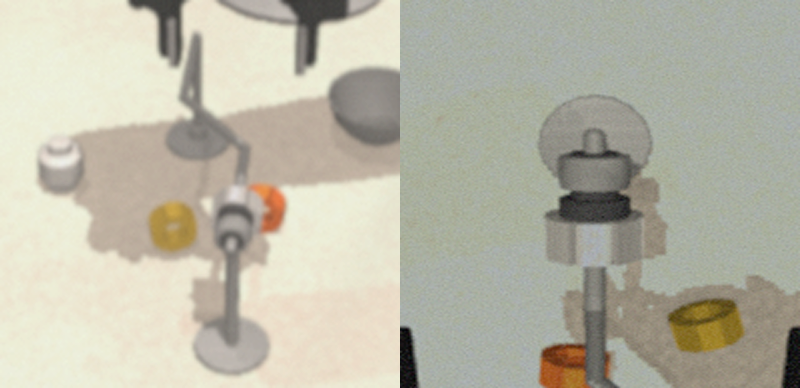

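View pics/n_wrist.png

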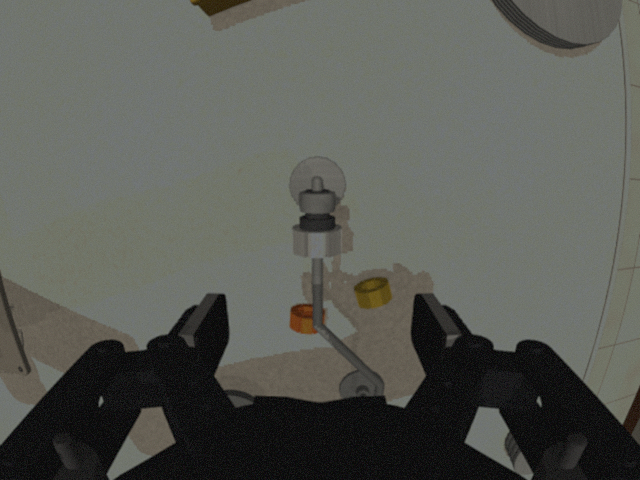

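```bash
python3 -c "
from workcell import *
print(sensors.get_obs()['ft_force']); print(bot.job_done())"
```

```text
[ 0.09493756 -0.3284278   0.0390968 ]
the job is handed in; nothing more can be done
None
```

I slid the silver collar around both bends and used it to push the sleeve home. I then lowered the collar to hang on the wire, let go and raised the arm clear. The job was handed in at about 16.5 s; no verdict was reported.

- **Sleeve home:** The sleeve moved about 10 mm against 4–5 N. It then stalled at y = 0.135 m while the force rose to 8.9 N, so I took that as the hard stop. A sliver of the sleeve's neck still shows in front of the end block. I judged that to match the 10 mm stroke, but I only had the stalled push to confirm it.
- **Bends:** The readings at each stop around both bends stayed within about 2 N, which is close to noise. I only have readings at the end of each move, not in between. The highest was the 8.9 N at the stop, against the 25 N limit.
- **Collar:** The last pictures show it hanging on the wire just behind the sleeve. I had backed it off about 1 mm before releasing, so it may not be touching the sleeve.
- **Other things:** I commanded no contact with anything else, and the loose orange and yellow collars look undisturbed. I did not compare every object's position before and after.
- **Disagreement:** The wrist camera read about 1.3 mm to one side compared with the jaws, within its stated calibration. I centred the collar by eye against the jaws instead.

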